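# Preset the sprung print tongs to their gauge mark

## Task

Slide the cradle's transport lock fully to its end stop so that it no longer covers the tail of the sprung print tongs. Then take the tongs by their two finger grips, lift them about 6 cm straight clear of the cradle and squeeze them until the pointer stands between the two ribs of the gauge bar, the mark for a 22 mm tip gap, never letting the tips close up; leave the lock at its stop and the other things on the bench where they are. Finish while holding: keep the tongs up in the gripper with the gap steady at the mark for at least two seconds, and do not put them down or let go.

Things in the scene. Friction and masses are not known exactly. Their poses are not given: they have to be found in the camera images.
- cradle: dark grey fixed cradle. Origin on the bench under the middle of its 250 x 90 x 8 mm base plate; x runs along the tongs from tail to tips, y is the way the lock opens, z up. Rests with tops 45 mm high, with cheeks 10 mm higher, carry the tongs at x = -100 to -66 (y within 16) and x = 53 to 67 mm (y within 42); only the plate lies between them. Lock track at x = -110 to -60, y = 20 to 120 mm, 24 mm high.
- lock (a joint): travel of the transport lock along the cradle's +y, m: 0 fully locked, 0.045 at its end stop (tail free). Starts between 0 and 0.012. Sliding friction about 2 N; it stays where it is left.
- lock_knob (a point): centre of the lock's upright black knob: 18 mm along the cradle's x, 14 mm along y, 34 mm tall, centre 89 mm above the bench. Below it is an 18 x 18 mm steel stem; from the stem a flat steel tongue (16 mm wide, 62 to 67 mm above the bench) reaches 58 mm towards -y over the tongs' tail. Moves with the lock.
- tongs_grip (a point): point midway between the finger grips of the sprung steel print tongs (200 x 14 mm high, 82 g, balancing near the grips, lying flat), 7 mm above their underside, 52 mm above the bench in the cradle. x to the tips (90 mm ahead; the tail is 90 mm behind), y to the left arm, z up. Each arm has a black rubber grip 28 mm long, 16 mm high; outer faces about 50 mm apart when open, 34 mm and parallel at the mark.
- tongs_left (a joint): inward swing of the left arm, rad (the right arm swings the same, so the middle stays put): 0 open, 0.081 at the mark, 0.140 with the tips shut. One rad is 370 mm of tip gap and about 190 mm between the grips. The spring pushes each grip outward with about 2 N when open, 5.5 N at the mark, and opens the tongs when let go.
- gauge_mark (a point): the mark: middle of the 8.4 mm window between two small ribs on the aluminium gauge bar, which sits on the left arm 65 mm ahead of the grips and reaches across above the right arm
- pointer (a point): top of the pointer, a 3 mm steel pin standing on the right arm just ahead of the gauge bar; at the mark it stands opposite the middle of the rib window
- left_tip (a point): inner face of the left arm at its tip, half-way up its 14 mm height
- right_tip (a point): the same point of the right arm; the distance between the two tip points is the tip gap: 52 mm open, 22 mm at the mark
- loupe: black grain loupe, waisted round body, 48 mm across at the foot, 55 mm tall, near the cradle; a bystander, origin at the centre of its underside
- canister: small black film canister, 32 mm across, 52 mm tall, near the cradle; a bystander, origin at the centre of its underside
- carrier: flat black negative carrier, a frame 110 x 110 x 10 mm; a bystander, origin at the centre of its underside
- beaker: clear plastic beaker, 76 mm across, 100 mm tall; a bystander, origin at the centre of its underside
- bottle: dark chemical bottle, 68 mm across, 170 mm tall; a bystander, origin at the centre of its underside
- dust_brush: hand brush lying down; a bystander
- mount_box: box of slide mounts, 58 x 85 x 56 mm; a bystander, origin at the centre of its underside
Mind the look-alikes: they are no part of the job. Of the things that look like the part that bears tongs_grip, the middle-sized one is meant.

How it is judged (in metres and radians):
On the way, in this order (a step that is already met when the one before it is completed fails the run):
1. the transport lock is slid to its end stop (value of joint lock above 0.041 m), for 0.2 s.
2. the tongs are held up clear of the cradle with the pointer at the mark, steady for 1.5 s (height (world z) of tongs_grip above 0.092 m and height (world z) of each of left_tip, right_tip above 0.085 m and contact force between the fingers and tongs above 1 N and contact force between tongs and cradle below 0.05 N and distance between left_tip and right_tip between 0.019 and 0.025 m), for 1.5 s.
At the end, for the whole second after the job is handed in: Lock within 4 mm of its end stop; tongs held by the fingers off the cradle, middle at least 92 mm (40 mm above where it lay) and both tips at least 85 mm above the bench; tip gap 22 mm within 3 mm, steady (arm below 0.05 rad/s), for 1.5 s and through the end (all of step 2 and velocity of joint tongs_left between -0.05 and 0.05 rad/s and value of joint lock above 0.041 m); the arm keeps its last pose, push and grip.
It fails at once if the tips are closed up (gap under 6 mm) (distance between left_tip and right_tip below 0.006 m).
It fails at once if a bystander is moved by more than 30 mm (distance of any of loupe, canister, carrier, beaker, bottle, dust_brush, mount_box from where it was at the start of the episode above 0.03 m).
It also fails if it takes over 51 s, if anything falls off the work surface, if the arm or the gripper's body presses on something with over 40 N, if the wrist force passes 120 N, or if a joint passes its speed limit or range.

## Robot

A 6-joint arm with a two-finger parallel gripper is mounted at the origin on the work surface. World frame = base frame: x ahead of the robot, y to its left, z up, the work surface at z = 0. Lengths are in m, angles in degrees, forces in N, time in s.
With the tool pointing down it reaches from about 0.35 to 0.725 m from the base axis. Payload 4.3 kg.
Tool frame: the origin (TCP) lies where the fingers leave the gripper's body, on its centre line; the fingertips stand 73 mm ahead of it and the grasp point (between the pads) lies 54 mm ahead of it; z points along the fingers, y is the line along which they close (so a half turn about z gives the same grasp; the last joint's range is limited). The gripper opens to 85 mm and grips with 20 to 120 N. Pads are 22 mm wide; open, the fingers measure 114 mm over their backs; the gripper's body (76 mm by 85 mm) begins 54 mm behind the grasp point. The pads swing forward as they close: fully open they stand 13 mm farther back than shut.
Start: joints at [-69.46, 21.618, 4.641, 73.018, 0, 83.68], TCP at [0.26, -0.513, 0.304] pointing down, gripper open.
Joint ranges: [-156.06, 156.06], [-48.1, 94.91], [-58.44, 69.94], [-101.28, 121.22], [-78.64, 73.56], [-180, 180]. Speed limits (degrees/s): [147.25, 147.25, 180, 180, 180, 180].

## Interface

Orientations are given as a 3x3 rotation matrix whose columns are the frame's x, y, z axes.
In Python, from rig import get_obs, capture, get_calibration, order gives the robot as it stands. The module is installed in compiled form; this text tells all that it offers.
- The arm moves only by the tool move_arm, never from a script. Its argument "increments" is a list of rows, each an object of numbers: "tx", "ty", "tz": the shift along the tool's x, y, z as a fraction of full scale; "ax", "ay", "az": the turn, a rotation vector about the tool's x, y, z as a fraction of full scale; "grip": the gripper's target within -1 to 1 (fully open at 1, half-way at 0, shut at -1). In form: [{"tx": .., "ty": .., "tz": .., "ax": .., "ay": .., "az": .., "grip": ..}, ...]. A call has 1 to 5 rows; each row shifts and turns the commanded pose from where the row before left it, along the tool's axes as they then stand; what a row does not reach is not made up. Full scale, the value 1, is 3 cm for a shift and 0.08 rad for a turn. A row lasts 1/12 s, in which the tool goes at most 41.7 mm and 7.16 degrees, less where a joint would pass 70% of its speed; a pose out of reach is approached as far as the arm can. A call with a number of a shift or a turn outside -1 to 1 is refused whole. A call with a gripper value outside its range is refused whole. The fingers move at their own pace and stop on an object; "newtons" is the grip in N (left out, the last holds). Time passes only in rows, so rows that do not move let the fingers close. It gives the time, the measured TCP pose, the force, the opening and the grip force at its end, in the units of the state.
- get_obs(): the state, without advancing time (a new reading comes with each control period).
- capture(name): name is "scene" or "top"; returns the picture (400x640x3 uint8, blue, green, red); there is no depth.
- get_calibration(name): a dict with "mtx" (3x3 intrinsics, pixels), "world_from_camera" (4x4, takes a point from camera to world coordinates). Camera axes: x right, y down, z forward; pixel columns grow to the right and rows downward; lengths in m; the calibration is good to about 2 mm. A picture is of the moment at which its call begins. get_calibration takes no time and is no camera call.
- order.sign_off(): hands the job in; it is judged then, once.
The state is a dict: "t": time; "joint_positions": joint angles; "joint_vel": joint speeds; "effort": joint torques, N m; "position": TCP position; "eef_rot": TCP orientation; "force": force on the tool from outside, world axes, zero at the start; "wrist_torque": the same for the moment, N m; "gripper_width": finger opening in m; "grip_force": force on a finger pad.
Only numpy, scipy, OpenCV 4.12 (cv2) and the standard library are available. Lean on these libraries where they do the work, as an engineer would, in place of code of your own. Each camera call takes 0.05 s, during which the arm holds its last target. There are 200 camera calls.

## Working session

There is one attempt and no reset: what is moved stays moved. The work goes in short steps, Python scripts to look and compute and a tool call to move; the robot and the scene stay as the last step left them, time stands still between calls to the robot, and variables do not carry over. Pictures are saved under pics/ and viewed, at most 10 in all, crops included, and the job is handed in when it is done.

Besides the shell and the picture viewer there is one more tool, called after ">>>" as name([rows], argument=value, ...), one row to a line, values as JSON. move_arm: Moves the arm, as the interface text tells. Shift numbers are shares of 3 cm and turn numbers shares of 0.08 rad, none past 1 either way. Its arguments: {"type":"object","properties":{"increments":{"type":"array"},"newtons":{"type":"number"}},"required":["increments"]}

```bash
mkdir -p pics; cat > h.py <<'E'
import numpy as np,cv2
from rig import get_obs,capture,get_calibration,order
def ray(n,u,v):
    c=get_calibration(n);K=np.array(c["mtx"]);T=np.array(c["world_from_camera"])
    d=T[:3,:3]@np.linalg.solve(K,[u,v,1.]);return T[:3,3],d
def onz(n,u,v,z):
    o,d=ray(n,u,v);return o+d*(z-o[2])/d[2]
def proj(n,p):
    c=get_calibration(n);K=np.array(c["mtx"]);T=np.linalg.inv(np.array(c["world_from_camera"]))
    q=K@(T[:3,:3]@np.array(p)+T[:3,3]);return q[:2]/q[2]
E
python3 - <<'E'
from h import *
for n in("scene","top"):
    cv2.imwrite(f"pics/{n}0.png",capture(n)); print(n,ray(n,320,200))
print(get_obs())
E
```

```text
scene (array([ 1.15760047, -0.74016581,  0.85790275]), array([-0.51499481,  0.60813546, -0.6042974 ]))
top (array([0.43030707, 0.0074724 , 1.30563367]), array([ 0.05544874, -0.01758174, -0.9983755 ]))
{'t': 0.1, 'joint_positions': array([-6.94587993e+01,  2.16585697e+01,  4.57170535e+00,  7.30175073e+01,
       -1.41979900e-03,  8.36800811e+01]), 'joint_vel': array([-0.01761624, -0.09081544,  0.14153713,  0.02188934,  0.00840696,
       -0.02818939]), 'effort': array([ 1.29154312e-03, -4.64693284e+01,  2.70583034e+01,  1.19585992e-02,
       -1.31807569e-04,  4.39096823e-06]), 'position': array([ 0.25964436, -0.51254467,  0.30305317]), 'eef_rot': array([[ 8.92104391e-01,  4.51828859e-01, -6.62378996e-04],
       [ 4.51829310e-01, -8.92102794e-01,  1.69711418e-03],
       [ 1.75895010e-04, -1.81328526e-03, -9.99998341e-01]]), 'force': array([ 0.04825749,  0.86457291, -1.986338  ]), 'wrist_torque': array([-0.013094  ,  0.04925356, -0.0135477 ]), 'grip_force': 0.0, 'gripper_width': 0.08544806791351796}
```

View pics/top0.png

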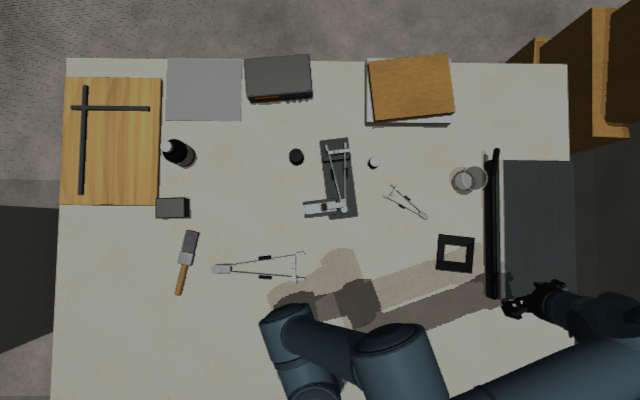

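View pics/scene0.png

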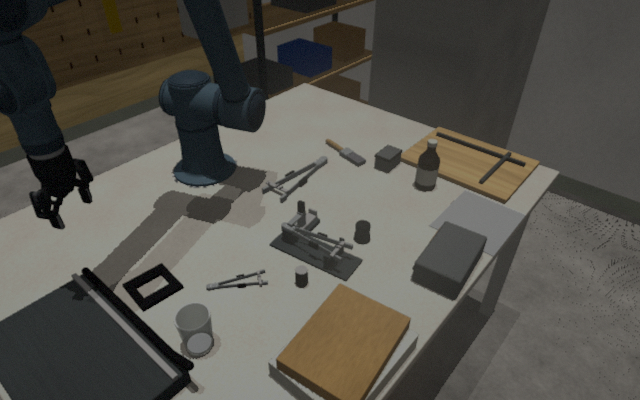

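The top view shows the cradle at about (338,178) with its tongs: tail near (345,208), tips up near (338,145). The lock track extends left to (305,208), the loupe is at (296,156), the canister at (373,162), and two look-alike tongs lie on the bench. I'll zoom in next.

```bash
python3 - <<'E'
from h import *
im=cv2.imread("pics/top0.png")[125:230,280:400]
a=cv2.resize(im,None,fx=5,fy=5,interpolation=cv2.INTER_CUBIC)
cv2.imwrite("pics/topc.png",cv2.convertScaleAbs(a,alpha=1.5,beta=10))
im=cv2.imread("pics/scene0.png")[190:290,260:380]
a=cv2.resize(im,None,fx=6,fy=6,interpolation=cv2.INTER_CUBIC)
cv2.imwrite("pics/scc.png",cv2.convertScaleAbs(a,alpha=1.5,beta=10))
for p in [(338,178),(345,208),(338,145),(305,208),(296,156),(373,162)]: print(p,onz("top",*p,0.03).round(3))
E
```

```text
(338, 178) [ 0.569 -0.07   0.03 ]
(345, 208) [ 0.478 -0.092  0.03 ]
(338, 145) [ 0.671 -0.069  0.03 ]
(305, 208) [0.476 0.031 0.03 ]
(296, 156) [0.636 0.06  0.03 ]
(373, 162) [ 0.62  -0.177  0.03 ]
```

View pics/topc.png

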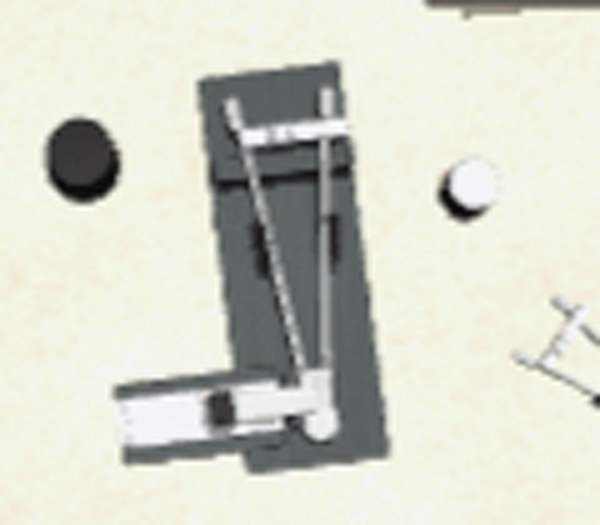

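View pics/scc.png

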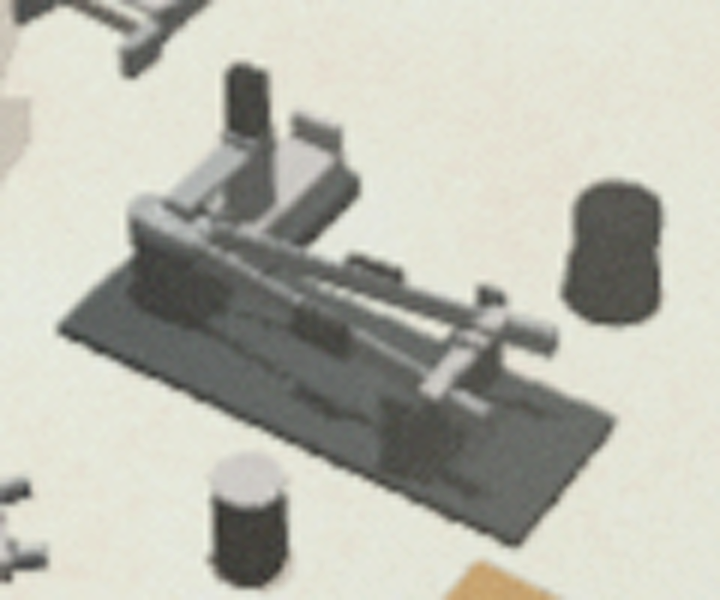

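Crop: plate corners at crop pixels (198,78), (340,63), (388,457), (248,472). The knob is at (219,409), and the rubber grips at about (261,247) and (334,240). The lock tongue lies over the tail at (318,410).

```bash
python3 - <<'E'
from h import *
f=lambda x,y,z:onz("top",280+(x+.5)/5-.5,125+(y+.5)/5-.5,z)
c=np.array([f(*p,.008) for p in [(198,78),(340,63),(388,457),(248,472)]])
o=c.mean(0);ex=(c[0]+c[1]-c[2]-c[3])[:2];print(c.round(3),"sizes",np.linalg.norm(ex)/2,np.linalg.norm(c[0]-c[1]),np.linalg.norm(c[2]-c[3]))
ex/=np.linalg.norm(ex);ey=np.array([-ex[1],ex[0]])
yaw=np.degrees(np.arctan2(ex[1],ex[0]));print("origin",o,"yaw",yaw)
loc=lambda p:((p[:2]-o[:2])@ex,(p[:2]-o[:2])@ey)
k=f(219,409,.104);print("knob",k,loc(k))
g=[f(261,247,.058),f(334,240,.058)];m=(g[0]+g[1])/2
print("grips",g,"mid",m,loc(m),np.linalg.norm(g[0]-g[1]))
t=f(318,425,.06);print("tail",t,loc(t))
for n,p,z in[("loupe",(82,158),.055),("can",(472,184),.052)]:print(n,f(*p,z),loc(f(*p,z)))
# cross-check scene: knob top (247,70), canister
q=proj("scene",[*k[:2],.106]);print("knob in scc",(q-[260,190])*6)
q=proj("scene",[*m[:2],.058]);print("mid in scc",(q-[260,190])*6)
r=np.array(get_obs()["eef_rot"]);print("tool y yaw",np.degrees(np.arctan2(r[1,1],r[0,1])),"tool x yaw",np.degrees(np.arctan2(r[1,0],r[0,0])))
E
```

```text
[[ 0.69  -0.011  0.008]
 [ 0.701 -0.1    0.008]
 [ 0.454 -0.131  0.008]
 [ 0.444 -0.044  0.008]] sizes 0.24865434925142255 0.08964976062028084 0.08739643982304154
origin [ 0.57207495 -0.07173092  0.008     ] yaw 7.448747616693599
knob [ 0.47872252 -0.02363704  0.104     ] (np.float64(-0.08632979329598592), np.float64(0.05979017343888077))
grips [array([ 0.57807287, -0.04915833,  0.058     ]), array([ 0.58277985, -0.09295343,  0.058     ])] mid [ 0.58042636 -0.07105588  0.058     ] (np.float64(0.008368445219536955), np.float64(-0.0004133222697897187)) 0.044047320733513924
tail [ 0.47156758 -0.08386656  0.06      ] (np.float64(-0.10123246875451827), np.float64(0.0009964726528856429))
loupe [0.63114826 0.05900008 0.055     ] (np.float64(0.0755226751115106), np.float64(0.12196957032306743))
can [ 0.61847203 -0.17670724  0.052     ] (np.float64(0.032396488478112884), np.float64(-0.11010532520882552))
knob in scc [241.45125354  67.07850335]
mid in scc [340.40838071 292.35553818]
tool y yaw -63.13886999313737 tool x yaw 26.8611117324678
```

>>> move_arm([
  {"tx":0.7,"ty":-0.6,"tz":0,"az":0.846,"grip":0.0},
  {"tx":0.6,"ty":-0.7,"az":0.846,"grip":0.0},
  {"tx":0.6,"ty":-0.7,"az":0.846,"grip":0.0},
  {"tx":0.5,"ty":-0.8,"az":0.846,"grip":0.0},
  {"tx":0.5,"ty":-0.8,"az":0.846,"grip":0.0},
])

```text
invalid input
```

```bash
cat > go.py <<'E'
import sys
from h import *
# remaining shift (tool units of 3cm) and turn units to target TCP with tool x at yaw 7.45, z down
from scipy.spatial.transform import Rotation as R
t=np.array([float(a) for a in sys.argv[1:4]]);s=get_obs();r=np.array(s["eef_rot"]);y=np.radians(7.45)
G=np.array([[np.cos(y),np.sin(y),0],[np.sin(y),-np.cos(y),0],[0,0,-1.]])
print("t",s["t"],"pos",s["position"].round(4),"units",(r.T@(t-s["position"])/.03).round(2),"turn",(R.from_matrix(r.T@G).as_rotvec()/.08).round(2),"w",s["gripper_width"],"F",s["force"].round(1),s["grip_force"])
E
python3 go.py .4787 -.0236 .151
```

```text
t 0.1 pos [ 0.2596 -0.5125  0.3031] units [ 13.88 -11.23   5.09] turn [-0.02  0.    4.23] w 0.08544806791351796 F [ 0.   0.9 -2. ] 0.0
```

>>> move_arm([
  {"tx":0.7,"ty":-0.6,"tz":0,"ax":0,"ay":0,"az":0.846,"grip":0.0},
  {"tx":0.6,"ty":-0.7,"tz":0,"ax":0,"ay":0,"az":0.846,"grip":0.0},
  {"tx":0.6,"ty":-0.7,"tz":0,"ax":0,"ay":0,"az":0.846,"grip":0.0},
  {"tx":0.5,"ty":-0.8,"tz":0,"ax":0,"ay":0,"az":0.846,"grip":0.0},
  {"tx":0.5,"ty":-0.8,"tz":0,"ax":0,"ay":0,"az":0.846,"grip":0.0},
], newtons=20)

```text
t: 0.52
position: [0.3069, -0.3802, 0.3034]
eef_rot: [[0.992, 0.126, -0.001], [0.126, -0.992, 0.001], [-0.0, -0.001, -1.0]]
force: [1.2, 0.4, 0.3]
gripper_width: 0.0427
grip_force: 0.0
```

```bash
python3 go.py .4787 -.0236 .151
```

```text
t 0.5167 pos [ 0.3069 -0.3802  0.3034] units [  7.18 -11.07   5.09] turn [-0.01  0.01 -0.04] w 0.04272654574167025 F [1.2 0.4 0.3] 0.0
```

>>> move_arm([
  {"tx":0.6,"ty":-0.92,"tz":0,"ax":0,"ay":0,"az":0,"grip":0.0},
  {"tx":0.6,"ty":-0.92,"tz":0,"ax":0,"ay":0,"az":0,"grip":0.0},
  {"tx":0.6,"ty":-0.92,"tz":0,"ax":0,"ay":0,"az":0,"grip":0.0},
  {"tx":0.6,"ty":-0.92,"tz":0,"ax":0,"ay":0,"az":0,"grip":0.0},
  {"tx":0.6,"ty":-0.92,"tz":0,"ax":0,"ay":0,"az":0,"grip":0.0},
])

```text
t: 0.93
position: [0.3785, -0.2316, 0.3036]
eef_rot: [[0.992, 0.13, -0.0], [0.13, -0.992, 0.0], [-0.0, -0.0, -1.0]]
force: [0.5, 0.2, -0.5]
gripper_width: 0.0428
grip_force: 0.0
```

>>> move_arm([
  {"tx":0.6,"ty":-0.92,"tz":0,"ax":0,"ay":0,"az":0,"grip":0.0},
  {"tx":0.6,"ty":-0.92,"tz":0,"ax":0,"ay":0,"az":0,"grip":0.0},
  {"tx":0.6,"ty":-0.92,"tz":0.3,"ax":0,"ay":0,"az":0,"grip":0.0},
  {"tx":0.6,"ty":-0.92,"tz":0.5,"ax":0,"ay":0,"az":0,"grip":0.0},
  {"tx":0.6,"ty":-0.92,"tz":0.5,"ax":0,"ay":0,"az":0,"grip":0.0},
])

```text
t: 1.35
position: [0.4503, -0.0832, 0.2647]
eef_rot: [[0.992, 0.13, 0.001], [0.13, -0.992, -0.001], [0.001, 0.001, -1.0]]
force: [0.4, -0.8, -0.4]
gripper_width: 0.0427
grip_force: 0.0
```

```bash
python3 go.py .4787 -.0236 .151
```

```text
t 1.35 pos [ 0.4503 -0.0832  0.2647] units [ 1.19 -1.85  3.79] turn [ 0.01 -0.01  0.  ] w 0.042701657489375607 F [ 0.4 -0.8 -0.4] 0.0
```

>>> move_arm([
  {"tx":0.6,"ty":-0.92,"tz":0.3,"ax":0,"ay":0,"az":0,"grip":0.0},
  {"tx":0.6,"ty":-0.92,"tz":0.3,"ax":0,"ay":0,"az":0,"grip":0.0},
  {"tx":0,"ty":0,"tz":0.8,"ax":0,"ay":0,"az":0,"grip":0.0},
  {"tx":0,"ty":0,"tz":0.5,"ax":0,"ay":0,"az":0,"grip":0.0},
  {"tx":0,"ty":0,"tz":0,"ax":0,"ay":0,"az":0,"grip":0.0},
])

```text
t: 1.77
position: [0.4758, -0.0241, 0.2045]
eef_rot: [[0.991, 0.132, -0.007], [0.132, -0.991, 0.001], [-0.007, -0.002, -1.0]]
force: [0.1, -0.7, 1.1]
gripper_width: 0.0429
grip_force: 0.0
```

```bash
python3 go.py .4787 -.0236 .151; python3 - <<'E'
from h import *
a=capture("scene")[170:290,250:400];cv2.imwrite("pics/s1.png",cv2.resize(a,None,fx=5,fy=5,interpolation=cv2.INTER_CUBIC))
E
```

```text
t 1.7667 pos [ 0.4758 -0.0241  0.2045] units [0.11 0.   1.78] turn [-0.02  0.08  0.03] w 0.04287231562227365 F [ 0.1 -0.7  1.1] 0.0
```

View pics/s1.png

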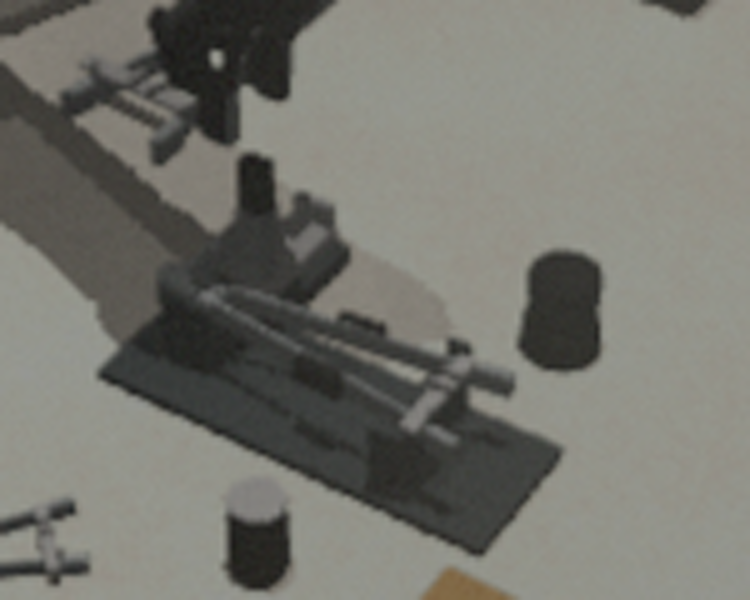

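The picture shows the open fingers straddling a point just above the knob at (255,170), with nothing else touched. I'll lower the tool and close on the knob.

>>> move_arm([
  {"tx":0.1,"ty":0,"tz":0.7,"ax":0,"ay":0.08,"az":0,"grip":0.0},
  {"tx":0,"ty":0,"tz":0.7,"ax":0,"ay":0,"az":0,"grip":0.0},
  {"tx":0,"ty":0,"tz":0.38,"ax":0,"ay":0,"az":0,"grip":0.0},
  {"tx":0,"ty":0,"tz":0,"ax":0,"ay":0,"az":0,"grip":-0.8},
  {"tx":0,"ty":0,"tz":0,"ax":0,"ay":0,"az":0,"grip":-0.8},
])

```text
t: 2.23
position: [0.4813, -0.0253, 0.1551]
eef_rot: [[0.992, 0.129, 0.006], [0.129, -0.992, 0.001], [0.006, 0.0, -1.0]]
force: [0.2, -0.6, -0.6]
gripper_width: 0.0194
grip_force: 0.2
```

>>> move_arm([
  {"tx":0,"ty":0,"tz":0,"ax":0,"ay":0,"az":0,"grip":-0.8},
  {"tx":0,"ty":0,"tz":0,"ax":0,"ay":0,"az":0,"grip":-0.8},
  {"tx":0,"ty":0,"tz":0,"ax":0,"ay":0,"az":0,"grip":-0.8},
])

```text
t: 2.48
position: [0.4816, -0.025, 0.1555]
eef_rot: [[0.991, 0.13, 0.007], [0.13, -0.992, 0.0], [0.007, 0.001, -1.0]]
force: [-2.2, 0.1, 3.2]
gripper_width: 0.0138
grip_force: 24.9
```

```bash
python3 go.py .4787 -.0236 .151
```

```text
t 2.4833 pos [ 0.4816 -0.025   0.1555] units [-0.09 -0.06  0.15] turn [ 0.01 -0.09  0.  ] w 0.013777955519395516 F [-2.2  0.1  3.2] 24.87728387117386
```

>>> move_arm([
  {"tx":0,"ty":-0.2,"tz":0,"ax":0,"ay":0,"az":0,"grip":-0.8},
  {"tx":0,"ty":-0.2,"tz":0,"ax":0,"ay":0,"az":0,"grip":-0.8},
  {"tx":0,"ty":-0.2,"tz":0,"ax":0,"ay":0,"az":0,"grip":-0.8},
  {"tx":0,"ty":-0.2,"tz":0,"ax":0,"ay":0,"az":0,"grip":-0.8},
  {"tx":0,"ty":-0.2,"tz":0,"ax":0,"ay":0,"az":0,"grip":-0.8},
])

```text
t: 2.9
position: [0.4776, 0.005, 0.1555]
eef_rot: [[0.991, 0.13, 0.007], [0.13, -0.992, -0.001], [0.007, 0.002, -1.0]]
force: [-4.2, -2.3, 6.3]
gripper_width: 0.0136
grip_force: 25.4
```

>>> move_arm([
  {"tx":0,"ty":-0.1,"tz":0,"ax":0,"ay":0,"az":0,"grip":-0.8},
  {"tx":0,"ty":-0.1,"tz":0,"ax":0,"ay":0,"az":0,"grip":-0.8},
])

```text
t: 3.07
position: [0.4767, 0.0111, 0.1555]
eef_rot: [[0.991, 0.13, 0.007], [0.13, -0.991, -0.001], [0.007, 0.002, -1.0]]
force: [-4.2, -2.3, 7.1]
gripper_width: 0.0134
grip_force: 25.4
```

>>> move_arm([
  {"tx":0,"ty":-0.07,"tz":0,"ax":0,"ay":0,"az":0,"grip":-0.8},
])

```text
t: 3.15
position: [0.4765, 0.0131, 0.1555]
eef_rot: [[0.991, 0.13, 0.007], [0.13, -0.991, -0.001], [0.007, 0.002, -1.0]]
force: [-3.4, -1.5, 6.2]
gripper_width: 0.0131
grip_force: 25.4
```

>>> move_arm([
  {"tx":0,"ty":-0.07,"tz":0,"ax":0,"ay":0,"az":0,"grip":-0.8},
])

```text
t: 3.23
position: [0.4763, 0.0144, 0.1555]
eef_rot: [[0.991, 0.13, 0.007], [0.13, -0.992, -0.003], [0.007, 0.004, -1.0]]
force: [-2.8, -9.0, 3.6]
gripper_width: 0.0138
grip_force: 25.2
```

>>> move_arm([
  {"tx":0,"ty":-0.06,"tz":0,"ax":0,"ay":0,"az":0,"grip":-0.8},
  {"tx":0,"ty":0,"tz":0,"ax":0,"ay":0,"az":0,"grip":-0.8},
])

```text
t: 3.4
position: [0.4763, 0.0148, 0.1555]
eef_rot: [[0.992, 0.129, 0.007], [0.129, -0.992, -0.007], [0.006, 0.008, -1.0]]
force: [-2.9, -10.3, 5.0]
gripper_width: 0.0136
grip_force: 25.4
```

>>> move_arm([
  {"tx":0,"ty":-0.06,"tz":0,"ax":0,"ay":0,"az":0,"grip":-0.8},
  {"tx":0,"ty":0,"tz":0,"ax":0,"ay":0,"az":0,"grip":-0.8},
  {"tx":0,"ty":0,"tz":0,"ax":0,"ay":0,"az":0,"grip":-0.8},
])

```text
t: 3.65
position: [0.4763, 0.0151, 0.1555]
eef_rot: [[0.992, 0.128, 0.008], [0.128, -0.992, -0.01], [0.006, 0.011, -1.0]]
force: [-2.0, -15.7, 4.7]
gripper_width: 0.0137
grip_force: 25.8
```

>>> move_arm([
  {"tx":0,"ty":0.08,"tz":0,"ax":0,"ay":0,"az":0,"grip":-0.8},
  {"tx":0,"ty":0,"tz":0,"ax":0,"ay":0,"az":0,"grip":-0.2},
  {"tx":0,"ty":0,"tz":0,"ax":0,"ay":0,"az":0,"grip":-0.2},
  {"tx":0,"ty":0,"tz":0,"ax":0,"ay":0,"az":0,"grip":-0.2},
  {"tx":0,"ty":0,"tz":-0.5,"ax":0,"ay":0,"az":0,"grip":-0.2},
])

```text
t: 4.07
position: [0.4743, 0.0169, 0.1675]
eef_rot: [[0.991, 0.131, 0.002], [0.131, -0.991, 0.002], [0.003, -0.002, -1.0]]
force: [0.4, -0.2, -0.9]
gripper_width: 0.0343
grip_force: 0.0
```

>>> move_arm([
  {"tx":0,"ty":0,"tz":-1,"ax":0,"ay":0,"az":0,"grip":-0.2},
  {"tx":0,"ty":0,"tz":-1,"ax":0,"ay":0,"az":0,"grip":1},
  {"tx":0.5,"ty":0.2,"tz":-0.5,"ax":0,"ay":0,"az":0,"grip":1},
  {"tx":0.9,"ty":0.8,"tz":0,"ax":0,"ay":0,"az":0,"grip":1},
  {"tx":0.9,"ty":0.8,"tz":0,"ax":0,"ay":0,"az":0,"grip":1},
])

```text
t: 4.48
position: [0.5524, -0.0278, 0.247]
eef_rot: [[0.991, 0.133, 0.01], [0.133, -0.991, 0.001], [0.011, 0.001, -1.0]]
force: [1.3, 0.7, -0.1]
gripper_width: 0.0802
grip_force: 0.0
```

```bash
python3 go.py .580 -.0712 .102; python3 - <<'E'
from h import *
a=capture("scene")[150:290,240:400];b=capture("top")[125:230,280:400]
a=cv2.resize(a,(480,420),interpolation=cv2.INTER_CUBIC);b=cv2.resize(b,(480,420)[:1]+(420,),interpolation=cv2.INTER_CUBIC)[:,:]
cv2.imwrite("pics/s2.png",cv2.convertScaleAbs(np.hstack([a[:, :400],b[:,:400]]),alpha=1.4))
E
```

```text
t 4.4833 pos [ 0.5524 -0.0278  0.247 ] units [0.67 1.55 4.84] turn [ 0.01 -0.13  0.04] w 0.08021237715444969 F [ 1.3  0.7 -0.1] 0.0
```

View pics/s2.png

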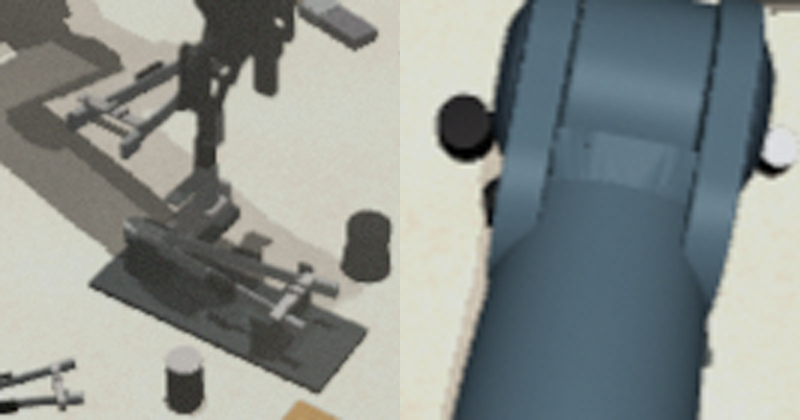

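The lock has slid clear of the tail, the tongs lie undisturbed, and the gripper hides them in the top view. Next I'll move over the grips.

>>> move_arm([
  {"tx":0.34,"ty":0.78,"tz":0.4,"ax":0,"ay":0,"az":0,"grip":1},
  {"tx":0.33,"ty":0.77,"tz":0.6,"ax":0,"ay":0,"az":0,"grip":1},
  {"tx":0,"ty":0,"tz":0.8,"ax":0,"ay":0,"az":0,"grip":1},
  {"tx":0,"ty":0,"tz":0.2,"ax":0,"ay":0,"az":0,"grip":1},
  {"tx":0,"ty":0,"tz":0,"ax":0,"ay":0,"az":0,"grip":1},
])

```text
t: 5.0
position: [0.5749, -0.0708, 0.1826]
eef_rot: [[0.991, 0.13, 0.0], [0.13, -0.991, 0.003], [0.001, -0.003, -1.0]]
force: [-1.4, -0.0, 0.6]
gripper_width: 0.0852
grip_force: 0.0
```

```bash
python3 go.py .580 -.0712 .102
```

```text
t 5.0 pos [ 0.5749 -0.0708  0.1826] units [0.17 0.04 2.69] turn [-0.03 -0.01  0.01] w 0.08518615001965825 F [-1.4 -0.   0.6] 0.0
```

>>> move_arm([
  {"tx":0.17,"ty":0.04,"tz":0.5,"ax":0,"ay":0,"az":0,"grip":1},
  {"tx":0,"ty":0,"tz":0.7,"ax":0,"ay":0,"az":0,"grip":1},
  {"tx":0,"ty":0,"tz":0.7,"ax":0,"ay":0,"az":0,"grip":1},
  {"tx":0,"ty":0,"tz":0.5,"ax":0,"ay":0,"az":0,"grip":1},
  {"tx":0,"ty":0,"tz":0.25,"ax":0,"ay":0,"az":0,"grip":1},
])

```text
t: 5.42
position: [0.5818, -0.0711, 0.1049]
eef_rot: [[0.991, 0.131, 0.004], [0.131, -0.991, 0.002], [0.005, -0.001, -1.0]]
force: [0.4, 0.0, -0.2]
gripper_width: 0.0854
grip_force: 0.0
```

>>> move_arm([
  {"tx":0,"ty":0,"tz":0,"ax":0,"ay":0,"az":0,"grip":0.4},
  {"tx":0,"ty":0,"tz":0,"ax":0,"ay":0,"az":0,"grip":0.4},
])

```text
t: 5.58
position: [0.5831, -0.0718, 0.1066]
eef_rot: [[0.991, 0.131, 0.007], [0.131, -0.991, 0.001], [0.007, 0.0, -1.0]]
force: [0.9, 0.8, 0.6]
gripper_width: 0.0643
grip_force: 0.0
```

```bash
python3 go.py .580 -.0712 .102; python3 - <<'E'
from h import *
a=capture("scene")[170:290,260:380]
cv2.imwrite("pics/s3.png",cv2.convertScaleAbs(cv2.resize(a,None,fx=5,fy=5,interpolation=cv2.INTER_CUBIC),alpha=1.6))
E
```

```text
t 5.5833 pos [ 0.5831 -0.0718  0.1066] units [-0.1  -0.03  0.15] turn [ 0.   -0.09  0.01] w 0.06431795477031582 F [0.9 0.8 0.6] 0.0
```

View pics/s3.png

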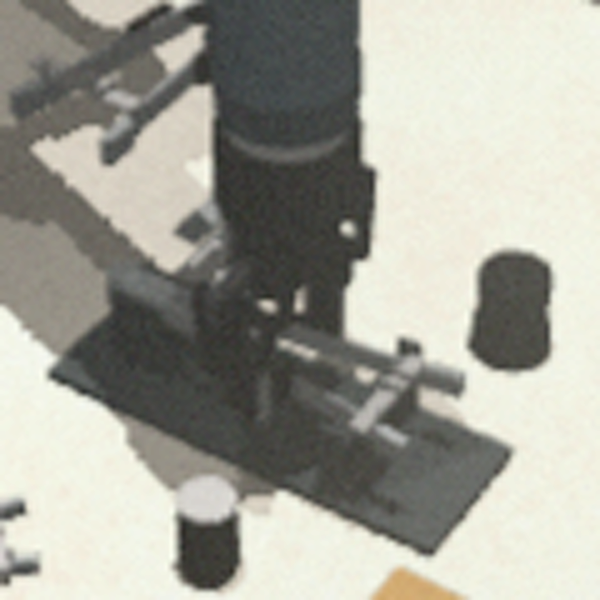

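The fingers straddle both grips around (265,330). Canister, loupe and lock are untouched. Now I'll close in stages.

>>> move_arm([
  {"tx":-0.1,"ty":-0.02,"tz":0.1,"ax":0,"ay":0,"az":0,"grip":0.25},
  {"tx":0,"ty":0,"tz":0,"ax":0,"ay":0,"az":0,"grip":0.15},
  {"tx":0,"ty":0,"tz":0,"ax":0,"ay":0,"az":0,"grip":0.05},
  {"tx":0,"ty":0,"tz":0,"ax":0,"ay":0,"az":0,"grip":0.0},
  {"tx":0,"ty":0,"tz":0,"ax":0,"ay":0,"az":0,"grip":0.0},
], newtons=20)

```text
t: 6.05
position: [0.5813, -0.0728, 0.1047]
eef_rot: [[0.992, 0.13, 0.01], [0.13, -0.992, -0.001], [0.01, 0.002, -1.0]]
force: [-0.4, -0.9, 7.5]
gripper_width: 0.0432
grip_force: 5.9
```

>>> move_arm([
  {"tx":0,"ty":0,"tz":0,"ax":0,"ay":0,"az":0,"grip":-0.05},
  {"tx":0,"ty":0,"tz":0,"ax":0,"ay":0,"az":0,"grip":-0.1},
  {"tx":0,"ty":0,"tz":0,"ax":0,"ay":0,"az":0,"grip":-0.15},
  {"tx":0,"ty":0,"tz":0,"ax":0,"ay":0,"az":0,"grip":-0.2},
  {"tx":0,"ty":0,"tz":0,"ax":0,"ay":0,"az":0,"grip":-0.2},
])

```text
t: 6.47
position: [0.5818, -0.0725, 0.1054]
eef_rot: [[0.991, 0.13, 0.012], [0.13, -0.992, -0.0], [0.011, 0.002, -1.0]]
force: [-0.4, 1.4, 11.0]
gripper_width: 0.0346
grip_force: 9.3
```

```bash
python3 go.py .580 -.0712 .102
```

```text
t 6.4667 pos [ 0.5818 -0.0725  0.1054] units [-0.06 -0.05  0.11] turn [ 0.02 -0.14  0.  ] w 0.034626999914364034 F [-0.4  1.4 11. ] 9.265590012073517
```

>>> move_arm([
  {"tx":0,"ty":0,"tz":-0.15,"ax":0,"ay":0,"az":0,"grip":-0.2},
  {"tx":0,"ty":0,"tz":-0.2,"ax":0,"ay":0,"az":0,"grip":-0.2},
  {"tx":0,"ty":0,"tz":-0.3,"ax":0,"ay":0,"az":0,"grip":-0.2},
  {"tx":0,"ty":0,"tz":-0.4,"ax":0,"ay":0,"az":0,"grip":-0.2},
  {"tx":0,"ty":0,"tz":-0.4,"ax":0,"ay":0,"az":0,"grip":-0.2},
])

```text
t: 6.88
position: [0.5791, -0.0722, 0.1466]
eef_rot: [[0.992, 0.13, 0.005], [0.13, -0.992, 0.001], [0.005, -0.0, -1.0]]
force: [1.0, -0.1, -0.0]
gripper_width: 0.0343
grip_force: 5.6
```

>>> move_arm([
  {"tx":0,"ty":0,"tz":-0.3,"ax":0,"ay":0,"az":0,"grip":-0.2},
  {"tx":0,"ty":0,"tz":-0.25,"ax":0,"ay":0.1,"az":0,"grip":-0.2},
  {"tx":0,"ty":0,"tz":-0.1,"ax":0,"ay":0,"az":0,"grip":-0.2},
  {"tx":0,"ty":0,"tz":0,"ax":0,"ay":0,"az":0,"grip":-0.2},
  {"tx":0,"ty":0,"tz":0,"ax":0,"ay":0,"az":0,"grip":-0.2},
])

```text
t: 7.3
position: [0.5792, -0.0722, 0.1654]
eef_rot: [[0.991, 0.13, 0.014], [0.13, -0.992, 0.002], [0.014, -0.0, -1.0]]
force: [0.1, -1.0, -0.8]
gripper_width: 0.0339
grip_force: 5.6
```

```bash
python3 go.py .580 -.0712 .162; python3 - <<'E'
from h import *
a=capture("scene");t=capture("top")
cv2.imwrite("pics/s4full.png",a);cv2.imwrite("pics/t4full.png",t)
for p in ([.645,-.07,.112],[.69,-.06,.112]):print(proj("scene",p),proj("top",p))
A=cv2.resize(a[160:290,270:390],(480,520),interpolation=cv2.INTER_CUBIC);T=cv2.resize(t[110:230,290:368],(312,480),interpolation=cv2.INTER_CUBIC)
o=np.zeros((520,792,3),np.uint8);o[:,:480]=A;o[:480,480:]=T
cv2.imwrite("pics/s4.png",cv2.convertScaleAbs(o,alpha=1.6))
E
```

```text
t 7.3 pos [ 0.5792 -0.0722  0.1654] units [ 0.03 -0.03  0.11] turn [-0.   -0.18  0.  ] w 0.03390555515585577 F [ 0.1 -1.  -0.8] 5.583788752555847
[336.39513822 233.86873007] [340.07791818 148.77501365]
[353.04270756 239.71928866] [336.71729708 133.29254613]
```

View pics/s4.png

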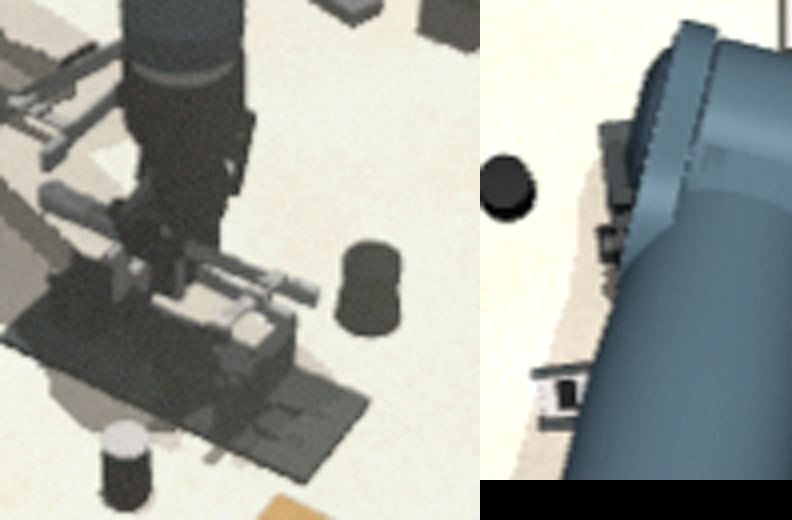

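The tongs are up off the cradle, tips at about (312,293) and (225,320) in the left crop, with the lock knob visible in the top view at (568,394). The 33.9 mm opening and 5.6 N grip force both match the mark. I'll check the gap, heights and lock more closely.

```bash
python3 - <<'E'
from h import *
a=capture("scene")[205:250,310:360]
cv2.imwrite("pics/s5.png",cv2.convertScaleAbs(cv2.resize(a,None,fx=12,fy=12,interpolation=cv2.INTER_CUBIC),alpha=1.5))
y=np.radians(7.45);ex=np.array([np.cos(y),np.sin(y)]);ey=np.array([-ex[1],ex[0]])
k=onz("top",312-.4,208-.4,.104)[:2]-[.5721,-.0717];print("knob local",k@ex,k@ey,"moved",k@ey-.0598)
p0=get_obs()["position"]
def P(x,yy,z):
    return ((proj("scene",[*(p0[:2]+x*ex+yy*ey),z])-[310,205]+.5)*12).round(0)
for z in(.105,.112,.119):
  print(z,"tipsL/R top outer",P(.09,.015,z+.007),P(.09,-.015,z+.007),"mark (above right arm)",P(.065,-.015,z+.02))
E
```

```text
knob local -0.08573408489436139 0.09385200042416654 moved 0.03405200042416654
0.105 tipsL/R top outer [474. 338.] [401. 418.] mark (above right arm) [300. 327.]
0.112 tipsL/R top outer [475. 313.] [402. 393.] mark (above right arm) [301. 301.]
0.119 tipsL/R top outer [477. 288.] [404. 367.] mark (above right arm) [302. 276.]
```

View pics/s5.png

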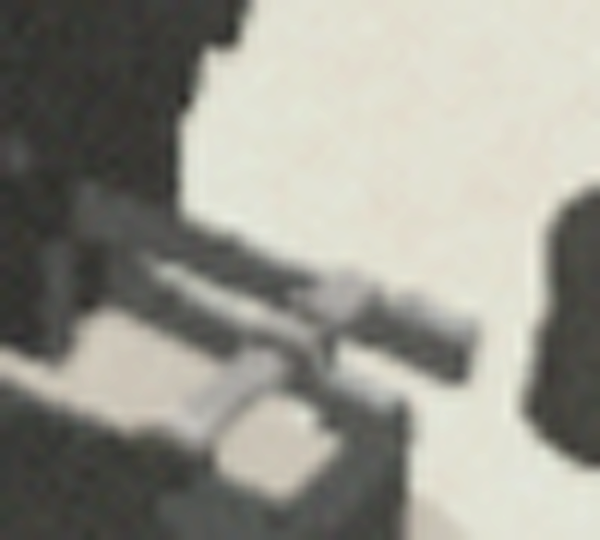

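```bash
python3 - <<'E'
from h import *
y=np.radians(7.45);ex=np.array([np.cos(y),np.sin(y)]);ey=np.array([-ex[1],ex[0]])
new=capture("top")
for im,(u,v) in((cv2.imread("pics/top0.png"),(323,206)),(new,(312,208))):
    w=im[v-9:v+10,u-9:u+10].max(2);m=(w<45).astype(np.uint8)
    n,_,st,c=cv2.connectedComponentsWithStats(m)
    for i in range(1,n):
        if st[i,4]>5:
            q=c[i]+[u-9,v-9];p=onz("top",*q,.1)[:2]-[.5721,-.0717];print(st[i],q,p@ex,p@ey)
b=np.hstack([cv2.resize(i[190:225,295:345],(400,280),interpolation=cv2.INTER_CUBIC) for i in(cv2.imread("pics/top0.png"),new)])
cv2.imwrite("pics/k.png",b)
E
```

```text
[ 8  7  5  6 22] [323.81818182 206.36363636] -0.08625078200449596 0.058430653056209876
[14  0  3  6  7] [318.14285714 201.42857143] -0.07014888853148635 0.0729734804698061
[ 7  6  7 13 40] [312.5   209.675] -0.09183562861189333 0.09197898239539999
```

View pics/k.png

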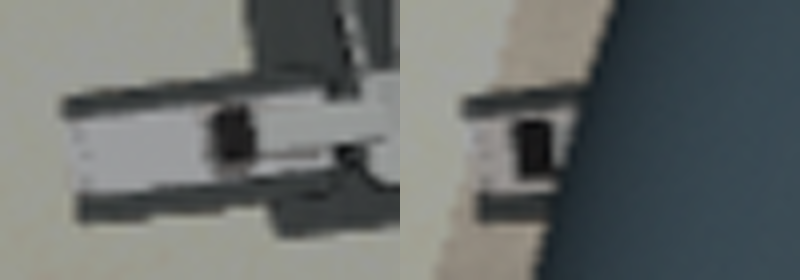

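The knob has moved about 36–38 mm along the track. The arm travelled 40 mm, and the hard stop held at 15 N, so the lock is at its stop. The tips match the predicted 22 mm gap at about 0.11 m height. Now I'll hold still.

>>> move_arm([
  {"tx":0,"ty":0,"tz":0,"ax":0,"ay":0,"az":0,"grip":-0.2},
  {"tx":0,"ty":0,"tz":0,"ax":0,"ay":0,"az":0,"grip":-0.2},
  {"tx":0,"ty":0,"tz":0,"ax":0,"ay":0,"az":0,"grip":-0.2},
  {"tx":0,"ty":0,"tz":0,"ax":0,"ay":0,"az":0,"grip":-0.2},
  {"tx":0,"ty":0,"tz":0,"ax":0,"ay":0,"az":0,"grip":-0.2},
])

```text
t: 7.92
position: [0.5795, -0.0722, 0.1656]
eef_rot: [[0.991, 0.13, 0.014], [0.13, -0.992, 0.002], [0.014, 0.0, -1.0]]
force: [-0.9, 1.4, -0.2]
gripper_width: 0.0346
grip_force: 5.6
```

>>> move_arm([
  {"tx":0,"ty":0,"tz":0,"ax":0,"ay":0,"az":0,"grip":-0.2},
  {"tx":0,"ty":0,"tz":0,"ax":0,"ay":0,"az":0,"grip":-0.2},
  {"tx":0,"ty":0,"tz":0,"ax":0,"ay":0,"az":0,"grip":-0.2},
  {"tx":0,"ty":0,"tz":0,"ax":0,"ay":0,"az":0,"grip":-0.2},
  {"tx":0,"ty":0,"tz":0,"ax":0,"ay":0,"az":0,"grip":-0.2},
])

```text
t: 8.33
position: [0.5795, -0.0722, 0.1656]
eef_rot: [[0.991, 0.13, 0.014], [0.13, -0.992, 0.002], [0.014, 0.0, -1.0]]
force: [-0.4, -0.0, -0.2]
gripper_width: 0.0344
grip_force: 5.6
```

>>> move_arm([
  {"tx":0,"ty":0,"tz":0,"ax":0,"ay":0,"az":0,"grip":-0.2},
  {"tx":0,"ty":0,"tz":0,"ax":0,"ay":0,"az":0,"grip":-0.2},
  {"tx":0,"ty":0,"tz":0,"ax":0,"ay":0,"az":0,"grip":-0.2},
  {"tx":0,"ty":0,"tz":0,"ax":0,"ay":0,"az":0,"grip":-0.2},
  {"tx":0,"ty":0,"tz":0,"ax":0,"ay":0,"az":0,"grip":-0.2},
])

```text
t: 8.75
position: [0.5794, -0.0722, 0.1656]
eef_rot: [[0.991, 0.13, 0.014], [0.13, -0.992, 0.002], [0.014, 0.0, -1.0]]
force: [-0.8, 0.0, -1.3]
gripper_width: 0.0343
grip_force: 5.6
```

>>> move_arm([
  {"tx":0,"ty":0,"tz":0,"ax":0,"ay":0,"az":0,"grip":-0.2},
  {"tx":0,"ty":0,"tz":0,"ax":0,"ay":0,"az":0,"grip":-0.2},
  {"tx":0,"ty":0,"tz":0,"ax":0,"ay":0,"az":0,"grip":-0.2},
  {"tx":0,"ty":0,"tz":0,"ax":0,"ay":0,"az":0,"grip":-0.2},
  {"tx":0,"ty":0,"tz":0,"ax":0,"ay":0,"az":0,"grip":-0.2},
])

```text
t: 9.17
position: [0.5795, -0.0722, 0.1656]
eef_rot: [[0.991, 0.13, 0.014], [0.13, -0.992, 0.002], [0.014, 0.0, -1.0]]
force: [0.6, -0.1, -0.5]
gripper_width: 0.0343
grip_force: 5.6
```

>>> move_arm([
  {"tx":0,"ty":0,"tz":0,"ax":0,"ay":0,"az":0,"grip":-0.2},
  {"tx":0,"ty":0,"tz":0,"ax":0,"ay":0,"az":0,"grip":-0.2},
  {"tx":0,"ty":0,"tz":0,"ax":0,"ay":0,"az":0,"grip":-0.2},
  {"tx":0,"ty":0,"tz":0,"ax":0,"ay":0,"az":0,"grip":-0.2},
  {"tx":0,"ty":0,"tz":0,"ax":0,"ay":0,"az":0,"grip":-0.2},
])

```text
t: 9.58
position: [0.5795, -0.0722, 0.1656]
eef_rot: [[0.991, 0.13, 0.014], [0.13, -0.992, 0.002], [0.014, 0.0, -1.0]]
force: [-0.1, -0.4, -1.6]
gripper_width: 0.0342
grip_force: 5.6
```

>>> move_arm([
  {"tx":0,"ty":0,"tz":0,"ax":0,"ay":0,"az":0,"grip":-0.2},
  {"tx":0,"ty":0,"tz":0,"ax":0,"ay":0,"az":0,"grip":-0.2},
  {"tx":0,"ty":0,"tz":0,"ax":0,"ay":0,"az":0,"grip":-0.2},
  {"tx":0,"ty":0,"tz":0,"ax":0,"ay":0,"az":0,"grip":-0.2},
  {"tx":0,"ty":0,"tz":0,"ax":0,"ay":0,"az":0,"grip":-0.2},
])

```text
t: 10.0
position: [0.5795, -0.0723, 0.1656]
eef_rot: [[0.991, 0.13, 0.014], [0.13, -0.992, 0.002], [0.014, 0.0, -1.0]]
force: [-0.3, -0.4, -0.6]
gripper_width: 0.0344
grip_force: 5.6
```

Everything has stayed steady for over 2 s, so I'm handing the job in.

```bash
python3 -c "
from rig import order
print(order.sign_off())"
```

```text
the job is handed in; nothing more can be done
None
```

I slid the lock to its end stop and handed the job in at about 10 s with the tongs still held, about 6 cm up, steady for over 2 s at a tip gap of about 22 mm (inferred from 34.4 mm between the pads and 5.6 N grip, and consistent with the scene picture); no verdict came back.

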